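Load an empty spool into the bench line winder

ROBOT

A 6-joint arm with a two-finger parallel gripper is mounted at the origin on the work surface. World frame = base frame: x ahead of the robot, y to its left, z up, the work surface at z = 0. Lengths are in m, angles in rad, forces in N, time in s.
With the tool pointing down it reaches from about 0.4 to 0.925 m from the base axis. Payload 12.5 kg.
Tool frame: the origin (TCP) lies between the finger pads; the fingertips stand 25 mm ahead of it and the grasp point (between the pads) lies 6 mm ahead of it (manip.finger_overhang is the z of the fingertips in the tool frame, in m); z points along the fingers, y is the line along which they close (so a half turn about z gives the same grasp; the last joint's range is limited). The gripper opens to 95 mm and grips with 3 to 60 N. Pads are 20 mm wide; open, the fingers measure 119 mm over their backs; the gripper's body (75 mm by 180 mm) begins 59 mm behind the grasp point.
Start: joints at [-1.326, 0.491, 1.559, -0, 1.092, -0.106], TCP at [0.215, -0.587, 0.24] pointing down, gripper open.
Joint ranges: [-3.1, 3.1], [-0.84, 2.19], [0.05, 2.79], [-1.13, 4.28], [0.06, 2.93], [-2.69, 2.69]. Speed limits (rad/s): [2.22, 2.22, 2.79, 3.14, 3.14, 3.14].

INTERFACE

Orientations are given as a unit quaternion [w, x, y, z].
In Python, from cell import manip, imaging gives the robot as it stands.
- The arm moves only by the tool step_arm, never from a script. Its argument "steps" is a list of rows, each a list of 3 entries, a list of its own where there are three numbers: the shift along the tool's x, y, z in m, then the turn, a rotation vector about the tool's x, y, z in degrees, then the finger opening in m, from 0 to 0.0951. In form: [[[tx, ty, tz], [ax, ay, az], jaw], ...]. A call has 1 to 12 rows; each row is the pose to reach, as a shift and turn from the pose commanded when the call began, along the tool's axes at that moment; what a row does not reach only later rows make up. A row lasts 1/8 s, in which the tool goes at most 62.5 mm and 10.7 degrees, less where a joint would pass 70% of its speed; a pose out of reach is approached as far as the arm can. A call with a gripper value outside its range is refused whole. The fingers move at their own pace and stop on an object; the grip force is fixed at half the most. Time passes only in rows, so rows that repeat a pose let the fingers close. It gives the time, the measured TCP pose, the force, the opening and the grip force at its end, in the units of the state.
- manip.observe(): the state, without advancing time (a new reading comes with each control period).
- imaging.read_camera(name): name is "scene" or "top" or "wrist"; returns the picture (400x640x3 uint8, blue, green, red); there is no depth.
- imaging.calibration(name): a dict with "fx", "fy", "cx", "cy" (pixels), "eye" and "orientation" of the camera in the world; the wrist camera has in their place "mount" (4x4, takes a point from camera to tool coordinates, whose origin is the TCP and whose axes are the flange's). Camera axes: x right, y down, z forward; pixel columns grow to the right and rows downward; lengths in m; the calibration is good to about 2 mm. A picture is of the moment at which its call begins: read the wrist's pose just before it. calibration takes no time and is no camera call.
- manip.finish_job(): hands the job in; it is judged then, once.
Trained networks look in the newest picture that a camera, given by its name, has taken for a name from the list of things; names that differ only in an ending like _2 or _b are one class to them, and where a whole thing is asked for, a point or a joint stands for the part that bears it (a point fixed in the world has none). Each returns a list of dicts, best first, with "score" (0 to 1); they miss things now and then, are a little off and sometimes report something else, mostly with a low value. They report only what shows in the picture. A call takes as long as a camera call. They do not tell look-alikes from the thing itself.
- imaging.spot_in(query, camera): "box" ([left, top, right, bottom] in pixels, round what is visible of it).
- imaging.masks_of(query, camera): "pixels" (400x640 bool, what is visible of it) and "box" ([left, top, right, bottom] in pixels, round what is visible of it).
The state is a dict: "clock": time; "joints": joint angles; "qd": joint speeds; "effort": joint torques, N m; "eef_pos": TCP position; "tool_rot": TCP orientation; "contact_force": force on the tool from outside, world axes, zero at the start; "wrist_torque": the same for the moment, N m; "width": finger opening in m; "grip_force": force on a finger pad.
Only numpy, scipy, OpenCV 4.12 (cv2) and the standard library are available. Lean on these libraries where they do the work, as an engineer would, in place of code of your own. Each camera call takes 0.05 s, during which the arm holds its last target. There are 200 camera calls.

TASK

Get the blue line winder on the bench ready to wind: pull its front door all the way down by the bar until it lies level, set the empty orange spool all the way down over the spindle on the door and let go, then push the door back up until it is fully shut with the spool inside. Leave the green-lidded jar where it stands.

Things in the scene. Friction and masses are not known exactly. Their poses are not given: they have to be found in the camera images.
- winder: Blue steel line winder fixed on the bench, 190 deep x 200 wide x 215 high, clear roof window. Origin on the bench top under the middle of the door's hinge line, which runs along its y axis 60 mm above the bench. Its x points into the machine (which fills x = 8 to 198 mm), z up. The door opens toward its -x, which points to the robot's left (world +y) within about 17 degrees.
- door (a joint): Angle of the grey bottom-hinged door, rad: 0 = shut (upright, at its stop), 1.571 = down, level (stop). Starts at 0 to 0.25. Stiff hinge: stays where it is left, also with the spool on; takes about 1 to 6 N at the bar. Panel 200 wide, 12 thick, hinge axis in its mid-plane, free edge 150 mm from the axis. When down its upper (inner) face is 66 mm above the bench.
- door_bar (a point): Middle of the steel pull bar: round, 12 mm thick, 120 long, parallel to the hinge and 195 mm from its axis, in the door's plane 45 mm beyond the free edge, on two end legs (108 mm clear between). Height 255 mm with the door shut, 60 mm when down. Can be pinched from above at any angle; it turns between the pads as the door swings. Axes: x along the spindle, y along the bar, z from hinge to bar.
- spindle_foot (a point): Foot of the steel spindle on the door's inner face, mid-width, 80 mm from the hinge axis toward the bar. Spindle 16 mm thick, 62 long, the last 12 tapering to 6 mm; it points along this point's x axis: straight up when the door is down, into the machine when shut. Shut, the chamber's back wall is 64 mm from the door's inner face, so the spool cannot come off.
- spool: Empty orange plastic spool standing upright on the bench: two flanges 64 mm in diameter and 8 mm thick, 48 mm tall overall, core 34 mm, through bore 24 mm, 0.08 to 0.17 kg. Origin at the centre of its underside, z along its axis; either end may go down. Grip it across the top flange (centre 44 mm above its origin).
- spool_mid (a point): Centre of the spool, on its axis 24 mm above its underside.
- spindle_seat (a point): Point on the spindle's axis 24 mm from its foot: where the spool's centre lies when the spool is all the way down. Axes as at spindle_foot.
- jar: Small glass jar with a green lid, 58 mm in diameter, 72 mm tall, standing on the bench near the spool; they may have changed places. Origin at the centre of its underside. Not to be disturbed.
Mind the look-alikes: they are no part of the job. Of the things like the spool, leave any that is black or turquoise; of the rest the smaller one is meant.

How it is judged:
On the way, in this order (a step that is already met when the one before it is completed fails the run):
1. the door has been pulled all the way down (over 1.45 rad) (value of joint door above 1.45 rad), for 0.2 s.
2. with the door down (over 1.4 rad), the spool sits all the way down on the spindle (its centre within 12 mm of its seated place) and has been let go (value of joint door above 1.4 rad and distance between spool_mid and spindle_seat below 0.012 m and angle between the z axis of spool and the x axis of spindle_foot, either way round below 0.25 rad and contact force between the fingers and spool below 0.3 N), for 0.2 s.
At the end, for the whole second after the job is handed in: The door is shut to within 0.06 rad (about 12 mm at the bar) and still, and the spool is at rest on the spindle inside (centre within 25 mm of its seated place, axes within 0.25 rad) (value of joint door below 0.06 rad and velocity of joint door between -0.05 and 0.05 rad/s and distance between spool_mid and spindle_seat below 0.025 m and angle between the z axis of spool and the x axis of spindle_foot, either way round below 0.25 rad and linear speed of spool below 0.03 m/s); the robot touches nothing.
It fails at once if the jar is moved by more than 40 mm or tipped (distance of jar from where it was at the start of the episode above 0.04 m or angle between jar's own z axis and vertical above 0.5 rad).
It also fails if it takes over 72 s, if anything falls off the work surface, if the arm or the gripper's body presses on something with over 40 N, if the wrist force passes 120 N, or if a joint passes its speed limit or range.

## Working session

There is one attempt and no reset: what is moved stays moved. The work goes in short steps, Python scripts to look and compute and a tool call to move; the robot and the scene stay as the last step left them, time stands still between calls to the robot, and variables do not carry over. Pictures are saved under pics/ and viewed, at most 13 in all, crops included, and the job is handed in when it is done.

Besides the shell and the picture viewer there is one more tool, called after "Request:" as name(argument=value, ...), one argument or row to a line, values as JSON. step_arm: Moves the arm, as the interface text tells. Its arguments: {"type":"object","properties":{"steps":{"type":"array","items":{"type":"array"}}},"required":["steps"]}

```bash
ls; mkdir -p pics; python3 - <<'E'
from cell import manip, imaging
import cv2, numpy as np
s=manip.observe(); print(s['clock'],s['eef_pos'],s['tool_rot'],s['width'],manip.finger_overhang)
ims=[]
for c in ('scene','top'):
    im=imaging.read_camera(c); cv2.imwrite(f'pics/{c}0.png',im)
    k=imaging.calibration(c); print(c,{a:np.round(b,4).tolist() for a,b in k.items()})
    for q in ('winder','door_bar','spool','jar','spindle_foot'):
        for d in imaging.spot_in(q,c): print(c,q,round(d['score'],2),np.round(d['box']).tolist())
print(imaging.calibration('wrist'))
E
```

```text
pics
0.0 [ 0.21473548 -0.58670843  0.23904742] [-5.74403604e-04  9.84656500e-01  1.74502850e-01 -4.39010855e-05] 0.09549857138539893 0.025
scene {'fx': 509.1721, 'fy': 509.1721, 'cx': 313.1132, 'cy': 196.8656, 'eye': [1.0866, -0.4472, 0.7874], 'orientation': [-0.4235, 0.82, 0.3442, -0.1725]}
scene winder 0.62 [104.0, 196.0, 290.0, 400.0]
scene winder 0.57 [215.0, 194.0, 288.0, 326.0]
scene door_bar 0.72 [215.0, 198.0, 288.0, 328.0]
scene spool 0.97 [385.0, 175.0, 410.0, 206.0]
scene spool 0.76 [313.0, 170.0, 346.0, 211.0]
scene spool 0.72 [351.0, 197.0, 380.0, 225.0]
scene spool 0.67 [287.0, 197.0, 327.0, 235.0]
scene jar 0.63 [383.0, 218.0, 407.0, 254.0]
scene jar 0.28 [211.0, 196.0, 289.0, 329.0]
scene spindle_foot 0.82 [212.0, 194.0, 288.0, 326.0]
top {'fx': 365.7503, 'fy': 365.7503, 'cx': 309.1124, 'cy': 196.7935, 'eye': [0.3462, 0.1498, 0.9353], 'orientation': [-0.0643, 0.7135, -0.6951, 0.0596]}
top winder 0.78 [397.0, 134.0, 518.0, 238.0]
top door_bar 0.75 [399.0, 133.0, 421.0, 235.0]
top spool 0.88 [212.0, 236.0, 251.0, 272.0]
top spool 0.86 [209.0, 194.0, 244.0, 227.0]
top spool 0.85 [167.0, 194.0, 197.0, 220.0]
top jar 0.58 [236.0, 150.0, 257.0, 177.0]
top jar 0.32 [398.0, 131.0, 420.0, 234.0]
top spindle_foot 0.76 [399.0, 129.0, 421.0, 233.0]
{'fx': 346.0512085228736, 'fy': 346.0512085228736, 'cx': 326.67067563911615, 'cy': 199.23041713656156, 'mount': array([[-8.49260803e-05, -9.69206842e-01, -2.46248028e-01,
         6.87941270e-02],
       [ 9.99999994e-01, -6.39506248e-05, -9.31771797e-05,
        -1.07452393e-04],
       [ 7.45602448e-05, -2.46248034e-01,  9.69206841e-01,
        -1.42675226e-01],
       [ 0.00000000e+00,  0.00000000e+00,  0.00000000e+00,
         1.00000000e+00]])}
```

View pics/scene0.png

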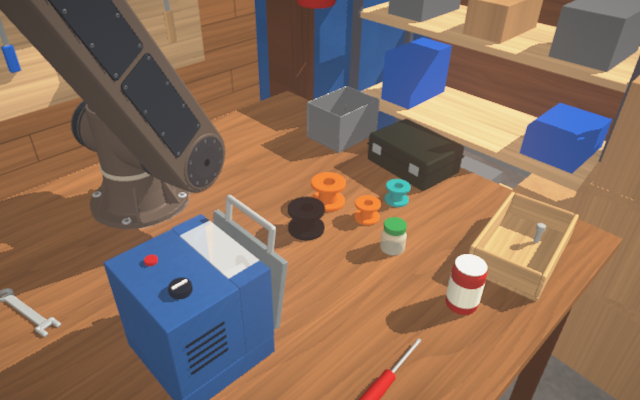

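View pics/top0.png

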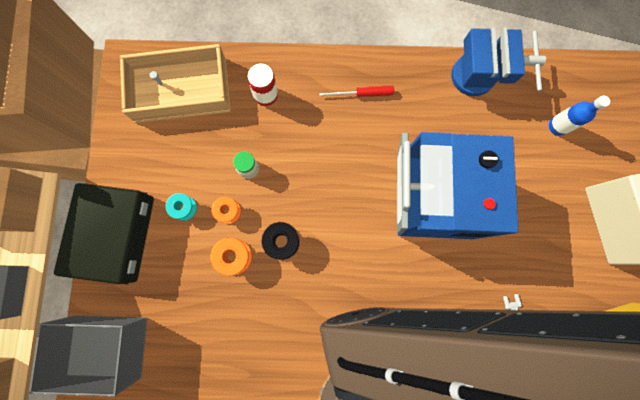

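The two top and scene pictures show four spool-like things in the top view: large orange (230,256), small orange (226,210), turquoise (180,206) and black (280,240). By the description the small orange one (scene 368,209) is the spool. The jar is at (245,165), and the winder's bar runs from about (405,134) to (403,235).

```bash
cat > h.py <<'E'
import numpy as np, cv2
from scipy.spatial.transform import Rotation as R
from cell import manip, imaging
def rot(q): return R.from_quat([q[1],q[2],q[3],q[0]])
def cam(c,s=None):
    k=imaging.calibration(c)
    if c=='wrist':
        s=s or manip.observe(); m=np.array(k['mount']); r=rot(s['tool_rot']).as_matrix()
        return k, r@m[:3,:3], r@m[:3,3]+s['eef_pos']
    return k, rot(k['orientation']).as_matrix(), np.array(k['eye'])
def at_z(C,u,v,z):
    k,r,e=C; d=r@[(u-k['cx'])/k['fx'],(v-k['cy'])/k['fy'],1]
    return e+d*(z-e[2])/d[2]
def proj(C,p):
    k,r,e=C; q=(np.atleast_2d(p)-e)@r
    return np.c_[k['cx']+k['fx']*q[:,0]/q[:,2],k['cy']+k['fy']*q[:,1]/q[:,2]]
def tri(C1,p1,C2,p2):
    A=[];b=[]
    for C,p in((C1,p1),(C2,p2)):
        k,r,e=C; d=r@[(p[0]-k['cx'])/k['fx'],(p[1]-k['cy'])/k['fy'],1]; d/=np.linalg.norm(d)
        M=np.eye(3)-np.outer(d,d); A.append(M); b.append(M@e)
    return np.linalg.solve(sum(A),sum(b))
def to_tool(p,R0,p0): return R0.inv().apply(np.array(p)-p0)
E
python3 - <<'E'
from h import *
T=cam('top')
im=cv2.imread('pics/top0.png')
hsv=cv2.cvtColor(im,cv2.COLOR_BGR2HSV)
for d in imaging.masks_of('spool','top'):
    m=d['pixels'].astype(np.uint8); b=d['box']
    (c,ax,_)=cv2.fitEllipse(max(cv2.findContours(m,0,1)[0],key=len)); px=hsv[d['pixels']].mean(0)
    print(round(d['score'],2),np.round(b),np.round(c),np.round(ax,1),np.round(px),'P',at_z(T,*c,.03).round(3))
def z(img,x0,y0,w,h,f): return cv2.resize(img[y0:y0+h,x0:x0+w],None,fx=f,fy=f,interpolation=cv2.INTER_CUBIC)
a=z(im,150,140,160,140,2.5)
b=z(im,385,120,140,125,4)
b=b[:,:400]
hh=max(a.shape[0],b.shape[0]); o=np.zeros((hh,800,3),np.uint8); o[:a.shape[0],:400]=a; o[:b.shape[0],400:]=b
cv2.imwrite('pics/crop1.png',o)
s=cv2.imread('pics/scene0.png'); cv2.imwrite('pics/crop2.png',z(s,200,180,200,150,4))
E
```

```text
0.78 [213. 237. 251. 270.] [231. 256.] [36.1 40.5] [ 15. 197. 242.] P [0.355 0.344 0.03 ]
0.64 [259. 222. 299. 260.] [280. 240.] [36.7 37.8] [90. 41. 45.] P [0.396 0.226 0.03 ]
0.62 [209. 197. 244. 226.] [226. 210.] [25.8 29.1] [ 15. 197. 240.] P [0.469 0.364 0.03 ]
```

View pics/crop1.png

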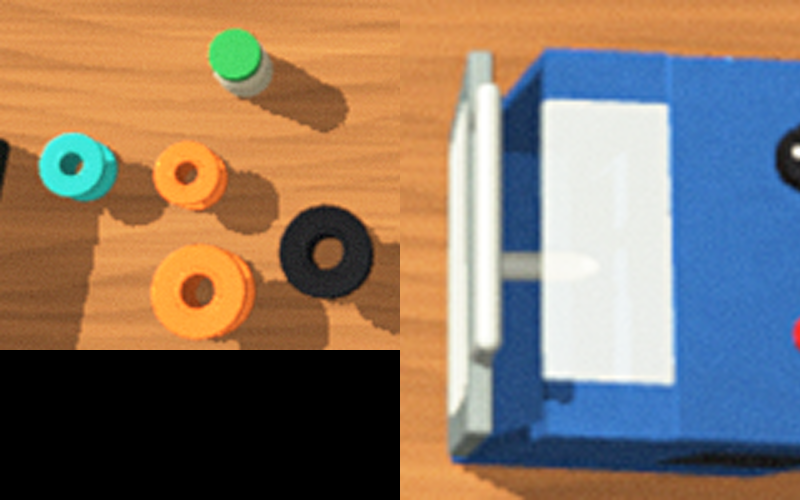

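View pics/crop2.png

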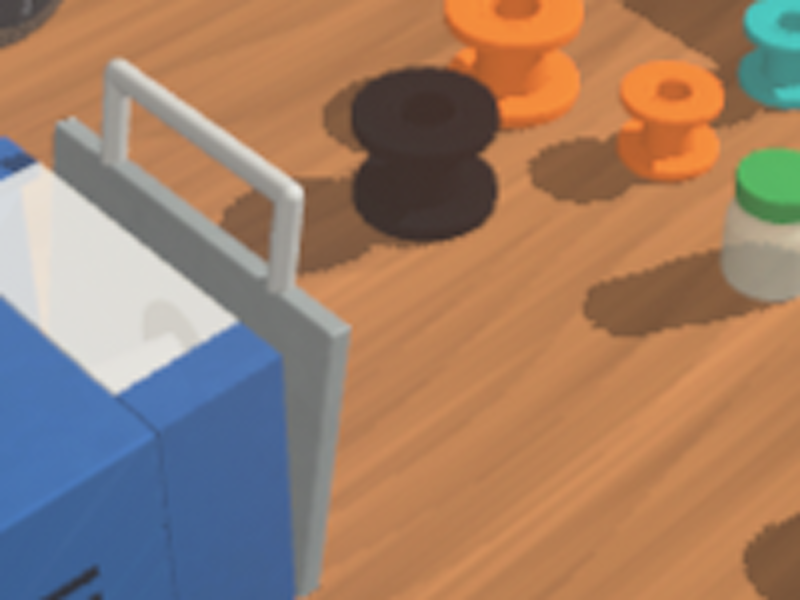

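The crops confirm the small orange spool at top (226,210). It is smaller than the large orange one at (230,256) and has the right 64 mm size. In the scene crop the door is slightly ajar, and the bar ends are at scene (229,195) and (275,228). I'll fit the winder pose next.

```bash
python3 - <<'E'
from h import *
from scipy.optimize import least_squares
T,S=cam('top'),cam('scene')
t=lambda x,y:(385+(x+.5)/4-.5,120+(y+.5)/4-.5); s=lambda x,y:(200+(x+.5)/4-.5,180+(y+.5)/4-.5)
# (cam,pix, kind, coords) door: (l,y,n); body: (x,y,z)
D=[(T,t(488,92),'d',(.195,.06,0)),(T,t(487,352),'d',(.195,-.06,0)),
   (S,s(118,66),'d',(.195,-.06,0)),(S,s(293,192),'d',(.195,.06,0)),
   (S,s(350,325),'d',(.150,.1,-.006)),(S,s(68,118),'d',(.150,-.1,-.006)),
   (T,t(470,51),'d',(.150,.1,-.006)),(T,t(492,52),'d',(.150,.1,.006)),
   (T,t(492,430),'d',(.150,-.1,.006)),
   (T,(515.5,136),'b',(.198,.1,.215)),(T,(517.5,234),'b',(.198,-.1,.215)),
   (T,t(545,48),'b',(.008,.1,.215)),(T,t(530,437),'b',(.008,-.1,.215)),(S,s(280,352),'b',(.008,.1,.215))]
def world(v,kind,c):
    x,y,yaw,q=v
    if kind=='d':
        l,b,n=c; p=[-l*np.sin(q)+n*np.cos(q),b,.06+l*np.cos(q)+n*np.sin(q)]
    else: p=c
    return R.from_euler('z',yaw).apply(p)+[x,y,0]
f=lambda v:np.concatenate([proj(C,world(v,k,c))[0]-p for C,p,k,c in D])
r=least_squares(f,[.5,-.05,-1.57,.1],loss='soft_l1')
print(r.x.round(4),r.fun.reshape(-1,2).round(1).tolist())
v=r.x
for q in (0,v[3],np.pi/2): print('bar',q,world((*v[:3],q),'d',(.195,0,0)).round(4),'foot',world((*v[:3],q),'d',(.08,0,.006)).round(4))
print('spool top scene/top', tri(T,(226+0,209.6),S,(200+671/4,180+91/4)).round(4), at_z(T,225.7,209.4,.048).round(4))
print('jar',at_z(T,244.5,161.8,.072).round(3))
E
```

```text
[ 0.5167 -0.0629 -1.6013  0.1021] [[-92.5, 0.9], [-92.7, -3.1], [-5.3, 4.4], [-6.8, 4.7], [-3.9, 3.8], [-2.2, 1.4], [-94.6, -0.4], [-94.1, -0.6], [-94.9, 1.0], [-0.2, 0.5], [2.0, -0.1], [-98.3, 0.0], [-94.8, -0.4], [-0.4, 2.6]]
bar 0 [ 0.5167 -0.0629  0.255 ] foot [ 0.5165 -0.0689  0.14  ]
bar 0.10205220364462289 [ 0.5173 -0.043   0.254 ] foot [ 0.5167 -0.0607  0.1402]
bar 1.5707963267948966 [0.5226 0.132  0.06  ] foot [0.5191 0.0171 0.066 ]
spool top scene/top [0.4673 0.3618 0.0485] [0.4669 0.3615 0.048 ]
jar [0.582 0.318 0.072]
```

```bash
cat > fit.py <<'E'
from h import *
from scipy.optimize import least_squares
T,S=cam('top'),cam('scene')
t=lambda x,y:(385+(x-400+.5)/4-.5,120+(y+.5)/4-.5); s=lambda x,y:(200+(x+.5)/4-.5,180+(y+.5)/4-.5)
D=[(T,t(488,92),'d',(.195,.06,0)),(T,t(487,352),'d',(.195,-.06,0)),
   (S,s(118,66),'d',(.195,-.06,0)),(S,s(293,192),'d',(.195,.06,0)),
   (S,s(350,325),'d',(.150,.1,-.006)),(S,s(68,118),'d',(.150,-.1,-.006)),
   (T,t(470,51),'d',(.150,.1,-.006)),(T,t(492,52),'d',(.150,.1,.006)),
   (T,t(492,430),'d',(.150,-.1,.006)),
   (T,(515.5,136),'b',(.198,.1,.215)),(T,(517.5,234),'b',(.198,-.1,.215)),
   (T,t(545,48),'b',(.008,.1,.215)),(T,t(530,437),'b',(.008,-.1,.215)),(S,s(280,352),'b',(.008,.1,.215))]
def world(v,kind,c):
    x,y,yaw,q=v
    if kind=='d':
        l,b,n=c; p=[-l*np.sin(q)+n*np.cos(q),b,.06+l*np.cos(q)+n*np.sin(q)]
    else: p=c
    return R.from_euler('z',yaw).apply(p)+[x,y,0]
E
python3 - <<'E'
from fit import *
f=lambda v:np.concatenate([proj(C,world(v,k,c))[0]-p for C,p,k,c in D])
r=least_squares(f,[.5,-.05,-1.57,.1],loss='soft_l1')
v=r.x
print(v.round(4),r.fun.reshape(-1,2).round(1).tolist())
for q in (0,v[3],np.pi/2): print('bar',round(q,3),world((*v[:3],q),'d',(.195,0,0)).round(4),'foot',world((*v[:3],q),'d',(.08,0,.006)).round(4))
print('bar tri',[tri(*a).round(4) for a in ((T,t(488,92),S,s(293,192)),(T,t(487,352),S,s(118,66)))])
s0=manip.observe(); R0=rot(s0['tool_rot']); print(R0.as_matrix().round(3))
E
```

```text
[ 0.5151 -0.0594 -1.5955  0.1536] [[0.2, 1.6], [0.2, -2.4], [0.2, 1.6], [-0.9, 1.2], [0.8, 0.6], [1.9, -0.8], [-0.3, 0.3], [0.1, 0.1], [-0.3, 1.7], [-2.2, 0.7], [0.5, 0.1], [-0.3, 0.7], [3.7, 0.3], [0.9, 0.9]]
bar 0 [ 0.5151 -0.0594  0.255 ] foot [ 0.515  -0.0654  0.14  ]
bar 0.154 [ 0.5159 -0.0296  0.2527] foot [ 0.5153 -0.0531  0.14  ]
bar 1.571 [0.52   0.1356 0.06  ] foot [0.5171 0.0206 0.066 ]
bar tri [array([ 0.5778, -0.0301,  0.2558]), array([ 0.4517, -0.0266,  0.2534])]
[[ 0.939  0.344  0.   ]
 [ 0.344 -0.939 -0.   ]
 [ 0.     0.    -1.   ]]
```

Request:
step_arm(
  steps=[
    [[0.02,-0.02,-0.06],[0,0,0],0.095],
    [[0.06,-0.06,-0.101],[0,0,4],0.095],
    [[0.11,-0.1,-0.101],[0,0,8],0.095],
    [[0.16,-0.145,-0.101],[0,0,12],0.095],
    [[0.2,-0.18,-0.101],[0,0,16],0.095],
    [[0.25,-0.22,-0.101],[0,0,20],0.095],
    [[0.3,-0.265,-0.101],[0,0,21.5],0.095],
    [[0.34,-0.3,-0.101],[0,0,21.5],0.095],
    [[0.385,-0.34,-0.101],[0,0,21.5],0.095],
    [[0.43,-0.38,-0.101],[0,0,21.5],0.095],
    [[0.475,-0.42,-0.101],[0,0,21.5],0.095],
    [[0.475,-0.42,-0.101],[0,0,21.5],0.095],
  ],
)

```text
clock: 2.15
eef_pos: [0.5175, -0.0261, 0.3404]
tool_rot: [-0.0, 1.0, -0.01, -0.0]
contact_force: [-0.6, -0.2, -0.3]
width: 0.095
grip_force: 0.0
```

```bash
python3 - <<'E'
from fit import *
s=manip.observe(); im=imaging.read_camera('wrist'); C=cam('wrist',s)
v=(.5151,-.0594,-1.5955,.1536)
for c in ((.195,.06,0),(.195,-.06,0),(.195,0,0),(.15,.1,.006),(.15,-.1,.006)):
    p=proj(C,world(v,'d',c))[0]; cv2.circle(im,tuple(int(a) for a in p),3,(0,0,255),1)
cv2.imwrite('pics/w1.png',im)
E
```

```text
(no output)
```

View pics/w1.png

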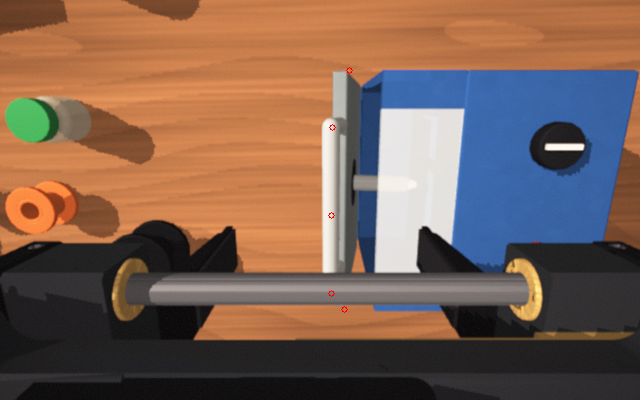

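The wrist picture shows the bar at columns 323-340, running down from row 120 and lying under the model marks, midway between the fingers. The spool is at (32,208) and the jar at (32,120), both clear of the path. Next I descend and pinch the bar.

Request:
step_arm(
  steps=[
    [[0,0.003,0.04],[0,0,0],0.095],
    [[0,0.003,0.08],[0,0,0],0.095],
    [[0,0.003,0.08],[0,0,0],0.095],
    [[0,0.003,0.08],[0,0,0],0.03],
    [[0,0.003,0.08],[0,0,0],0.0],
    [[0,0.003,0.08],[0,0,0],0.0],
    [[0,0.003,0.08],[0,0,0],0.0],
    [[0,0.003,0.08],[0,0,0],0.0],
    [[0,0.003,0.08],[0,0,0],0.0],
  ],
)

```text
clock: 3.32
eef_pos: [0.5165, -0.0323, 0.2606]
tool_rot: [0.0, 1.0, -0.012, -0.0]
contact_force: [-1.0, 0.5, -0.1]
width: 0.0406
grip_force: 0.0
```

Request:
step_arm(
  steps=[
    [[0,-0.003,0],[0,0,0],0.0],
    [[0,-0.003,0],[0,0,0],0.0],
    [[0,-0.003,0],[0,0,0],0.0],
    [[0,-0.003,0],[0,0,0],0.0],
    [[0,-0.003,0],[0,0,0],0.0],
    [[0,-0.003,0],[0,0,0],0.0],
    [[0,-0.003,0],[0,0,0],0.0],
  ],
)

```text
clock: 4.2
eef_pos: [0.5165, -0.0292, 0.2606]
tool_rot: [-0.0, 1.0, -0.012, 0.0]
contact_force: [0.1, 3.4, 0.4]
width: 0.0114
grip_force: 30.0
```

Request:
step_arm(
  steps=[
    [[0,-0.0124,0.0024],[0,0,0],0.0],
    [[0,-0.0257,0.0058],[0,0,0],0.0],
    [[0,-0.0386,0.0102],[0,0,0],0.0],
    [[0,-0.0512,0.0154],[0,0,0],0.0],
    [[0,-0.0634,0.0215],[0,0,0],0.0],
    [[0,-0.0751,0.0285],[0,0,0],0.0],
    [[0,-0.0863,0.0363],[0,0,0],0.0],
    [[0,-0.097,0.0448],[0,0,0],0.0],
    [[0,-0.107,0.054],[0,0,0],0.0],
    [[0,-0.1164,0.064],[0,0,0],0.0],
    [[0,-0.125,0.0745],[0,0,0],0.0],
    [[0,-0.1329,0.0857],[0,0,0],0.0],
  ],
)

```text
clock: 5.7
eef_pos: [0.5199, 0.1041, 0.1742]
tool_rot: [0.0, 1.0, -0.012, 0.0]
contact_force: [3.7, -4.6, 0.6]
width: 0.0111
grip_force: 30.0
```

Request:
step_arm(
  steps=[
    [[0,-0.0071,0.0117],[0,0,0],0.0],
    [[0,-0.0133,0.0238],[0,0,0],0.0],
    [[0,-0.0187,0.0363],[0,0,0],0.0],
    [[0,-0.0232,0.0492],[0,0,0],0.0],
    [[0,-0.0268,0.0624],[0,0,0],0.0],
    [[0,-0.0295,0.0758],[0,0,0],0.0],
    [[0,-0.0312,0.0893],[0,0,0],0.0],
    [[0,-0.032,0.102],[0,0,0],0.0],
    [[0,-0.032,0.107],[0,0,0],0.0],
    [[0,-0.032,0.109],[0,0,0],0.0],
    [[0,-0.032,0.109],[0,0,0],0.0],
    [[0,-0.032,0.109],[0,0,0],0.0],
  ],
)

```text
clock: 7.2
eef_pos: [0.5212, 0.1353, 0.0679]
tool_rot: [-0.0, 1.0, -0.012, 0.001]
contact_force: [-3.0, -8.0, 33.3]
width: 0.0113
grip_force: 30.0
```

Request:
step_arm(
  steps=[
    [[0,0,-0.001],[0,0,0],0.035],
    [[0,0,-0.001],[0,0,0],0.035],
    [[0,0,-0.001],[0,0,0],0.035],
    [[0,0,-0.03],[0,0,0],0.035],
    [[0,0,-0.08],[0,0,0],0.06],
    [[0,0,-0.13],[0,0,0],0.095],
    [[0,0,-0.18],[0,0,0],0.095],
    [[0,0,-0.22],[0,0,0],0.095],
    [[0,0,-0.22],[0,0,0],0.095],
    [[0,0,-0.22],[0,0,0],0.095],
  ],
)

```text
clock: 8.45
eef_pos: [0.5201, 0.1356, 0.2848]
tool_rot: [0.0, 1.0, -0.012, -0.001]
contact_force: [-0.7, -0.7, 0.7]
width: 0.0897
grip_force: 0.0
```

```bash
python3 - <<'E'
from fit import *
s=manip.observe(); im=imaging.read_camera('top'); im2=imaging.read_camera('wrist'); C=cam('wrist',s)
print(s['eef_pos'],s['tool_rot'],s['width'])
v=(.5151,-.0594,-1.5955,np.pi/2)
pts=[world(v,'d',c) for c in ((.195,.06,0),(.195,-.06,0),(.08,0,.006),(.08,0,.068),(.15,.1,.006),(.15,-.1,.006))]
pts.append(np.array([.467,.362,.048]))
o=[]
for I,K in((im,cam('top')),(im2,C)):
    cv2.imwrite('pics/raw%d.png'%len(o),I)
    for p in proj(K,np.array(pts)):
        cv2.circle(I,tuple(int(round(a)) for a in p),2,(255,0,255),1)
    o.append(I)
a=cv2.resize(o[0][110:290,180:460],None,fx=2.1,fy=2.1,interpolation=2)
b=o[1]
w=np.zeros((600,800,3),np.uint8); b=cv2.resize(b,(400,250)); w[:a.shape[0],:588]=a; w[350+ (378-350):,:][:222,:400]=b[:222]
cv2.imwrite('pics/c3.png',w)
E
```

```text
[0.52008726 0.13559982 0.28480152] [ 1.07081565e-04  9.99924962e-01 -1.22216816e-02 -8.30251357e-04] 0.08969842470692616
```

View pics/c3.png

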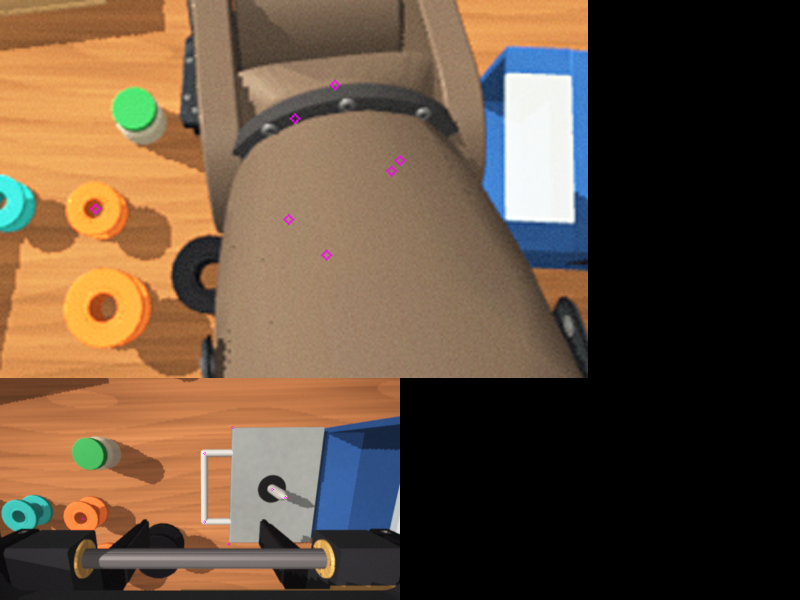

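Upper panel: top view with the spool mark on the bore at crop (96,209), and the door hidden by the arm. Lower panel: the wrist view shows the door level, with the spindle at (275,492) and the bar at x≈204, both matching the model marks. Before picking, I'll refine the spindle and spool positions.

```bash
python3 - <<'E'
from fit import *
im=cv2.imread('pics/raw1.png'); C=cam('wrist')
v=(.5151,-.0594,-1.5955,np.pi/2)
o=[]
for (x0,y0,w,h,pts) in ((390,150,100,75,[world(v,'d',(.08,0,.006)),world(v,'d',(.08,0,.068))]),(90,180,100,75,[[.467,.362,.048]])):
    print(proj(C,np.array(pts)).round(1).tolist())
    o.append(cv2.resize(im[y0:y0+h,x0:x0+w],None,fx=4,fy=4,interpolation=2))
cv2.imwrite('pics/c4.png',np.hstack(o))
E
```

```text
[[435.2, 177.9], [456.4, 191.2]]
[[131.4, 224.8]]
```

View pics/c4.png

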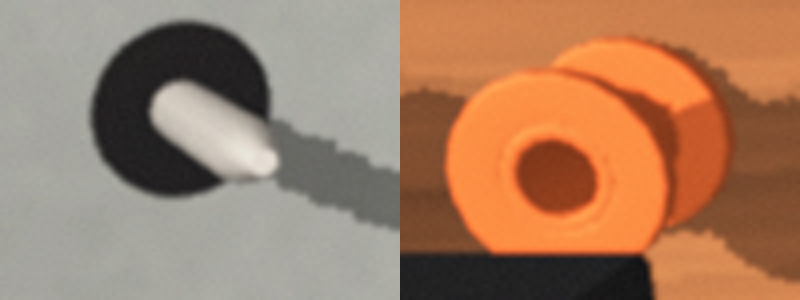

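The spindle foot disc is at wrist (435.4,177) and its tip at (456,190), both within 1 px of the model. The spool's bore centre is at (129,223), which puts the spool at about (0.468, 0.363).

Request:
step_arm(
  steps=[
    [[-0.01,-0.04,0.03],[0,0,0],0.095],
    [[-0.025,-0.1,0.06],[0,0,0],0.095],
    [[-0.04,-0.155,0.09],[0,0,0],0.095],
    [[-0.055,-0.21,0.12],[0,0,0],0.095],
    [[-0.0575,-0.2262,0.13],[0,0,0],0.095],
    [[-0.0575,-0.2262,0.14],[0,0,0],0.095],
    [[-0.0575,-0.2262,0.15],[0,0,0],0.095],
    [[-0.0575,-0.2262,0.15],[0,0,0],0.095],
  ],
)

```text
clock: 9.55
eef_pos: [0.4688, 0.3619, 0.1352]
tool_rot: [0.0, 1.0, -0.013, -0.001]
contact_force: [-0.9, 0.7, 0.2]
width: 0.0953
grip_force: 0.0
```

```bash
python3 - <<'E'
from h import *
s=manip.observe(); im=imaging.read_camera('wrist'); C=cam('wrist',s)
print(s['eef_pos'],s['tool_rot'],s['width'],proj(C,[[.468,.363,.048]]))
for d in imaging.masks_of('spool','wrist'): print(d['score'],np.round(d['box']))
cv2.circle(im,tuple(int(a) for a in proj(C,[[.468,.363,.048]])[0]),3,(255,0,255),1)
cv2.imwrite('pics/w5.png',im)
E
```

```text
[0.46878621 0.36189293 0.13523016] [ 4.45102517e-04  9.99916349e-01 -1.29140384e-02 -5.69541554e-04] 0.09527880400425004 [[325.05287381 214.69761125]]
0.86 [114. 158. 224. 253.]
0.85 [301. 307. 405. 342.]
0.77 [452. 228. 523. 274.]
0.74 [270. 161. 368. 257.]
```

View pics/w5.png

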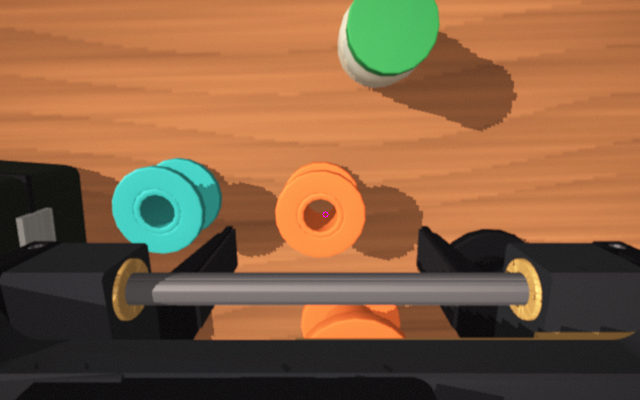

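The wrist view shows the small orange spool's bore at (320,213), about 5 px left of the mark, so the spool is about 3 mm further toward +y. The fingers straddle it, clear of the turquoise spool at (160,205) and the jar at (390,40).

Request:
step_arm(
  steps=[
    [[0,-0.003,0.03],[0,0,0],0.095],
    [[0,-0.003,0.06],[0,0,0],0.095],
    [[0,-0.003,0.085],[0,0,0],0.095],
    [[0,-0.003,0.085],[0,0,0],0.095],
    [[0,-0.003,0.085],[0,0,0],0.05],
    [[0,-0.003,0.085],[0,0,0],0.05],
    [[0,-0.003,0.085],[0,0,0],0.05],
    [[0,-0.003,0.085],[0,0,0],0.05],
    [[0,-0.003,0.085],[0,0,0],0.05],
    [[0,-0.003,0.085],[0,0,0],0.05],
  ],
)

```text
clock: 10.9
eef_pos: [0.4689, 0.3662, 0.0514]
tool_rot: [-0.0, 1.0, -0.012, 0.0]
contact_force: [-1.2, -0.7, 6.7]
width: 0.0633
grip_force: 30.0
```

Request:
step_arm(
  steps=[
    [[0,0,-0.05],[0,0,0],0.05],
    [[0,0,-0.1],[0,0,0],0.05],
    [[0,0.02,-0.16],[0,0,-5],0.05],
    [[0.01,0.06,-0.18],[0,0,-15],0.05],
    [[0.02,0.1,-0.18],[0,0,-25],0.05],
    [[0.03,0.15,-0.18],[0,0,-35],0.05],
    [[0.035,0.2,-0.18],[0,0,-45],0.05],
    [[0.04,0.25,-0.18],[0,0,-55],0.05],
    [[0.045,0.29,-0.18],[0,0,-65],0.05],
    [[0.055,0.32,-0.18],[0,0,-75],0.05],
    [[0.0574,0.3442,-0.18],[0,0,-85],0.05],
    [[0.0574,0.3442,-0.18],[0,0,-90],0.05],
  ],
)

```text
clock: 12.4
eef_pos: [0.5177, 0.0191, 0.2307]
tool_rot: [-0.0, 0.715, 0.699, -0.0]
contact_force: [0.5, 0.2, -0.6]
width: 0.0633
grip_force: 30.0
```

Request:
step_arm(
  steps=[
    [[0,0,0],[0,0,0],0.05],
    [[0,0,0],[0,0,0],0.05],
    [[0,0,0],[0,0,0],0.05],
  ],
)

```text
clock: 12.78
eef_pos: [0.5176, 0.0209, 0.2309]
tool_rot: [0.0, 0.716, 0.698, -0.0]
contact_force: [-0.2, 0.5, -1.5]
width: 0.0634
grip_force: 30.0
```

```bash
python3 - <<'E'
from fit import *
s=manip.observe(); im=imaging.read_camera('wrist'); C=cam('wrist',s); im2=imaging.read_camera('scene'); S=cam('scene')
R0=rot(s['tool_rot']); print(s['eef_pos'],R0.as_matrix().round(3).tolist(),s['width'])
tip=np.array([.518,.0206,.128]); foot=np.array([.518,.0206,.066])
z=s['eef_pos'][2]-.0514
b=np.array([s['eef_pos'][0],s['eef_pos'][1],z+.048])
print(proj(C,[tip,foot,b]).round(1).tolist(),proj(S,[tip,foot,b]).round(1).tolist())
o=[]
for I,K in((im,C),(im2,S)):
    for p in proj(K,[tip,foot,b]): cv2.circle(I,tuple(int(round(a)) for a in p),2,(255,0,255),1)
a=cv2.resize(im,(400,250)); u=proj(S,b)[0].astype(int)
c=cv2.resize(im2[u[1]-50:u[1]+75,u[0]-50:u[0]+50],None,fx=4,fy=4,interpolation=2)
w=np.zeros((500,800,3),np.uint8); w[:250,:400]=a; w[:c.shape[0],400:]=c
w[250:500,:400]=cv2.resize(im[120:310,190:494],(400,250),interpolation=2)
cv2.imwrite('pics/c6.png',w)
E
```

```text
[0.5176058  0.02090207 0.23093154] [[0.025, 1.0, 0.0], [1.0, -0.025, -0.0], [-0.0, 0.0, -1.0]] 0.06341990872169734
[[327.5, 208.3], [327.3, 189.7], [327.5, 266.9]] [[275.0, 253.7], [276.1, 276.9], [273.1, 212.4]]
```

View pics/c6.png

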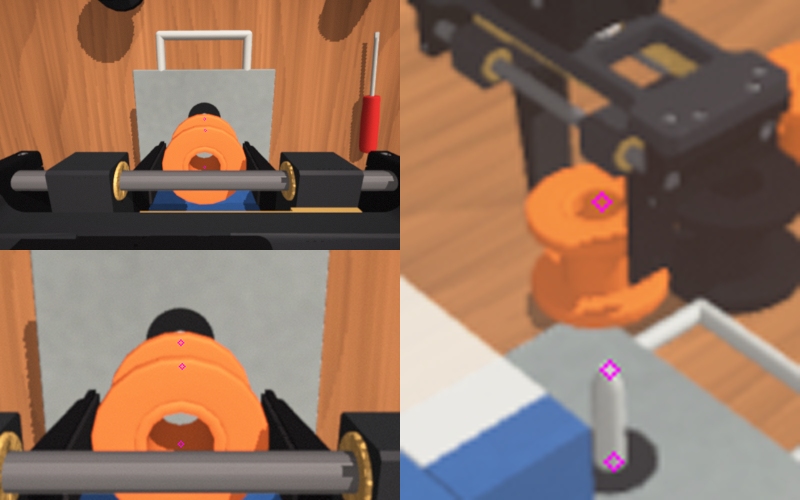

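Both views agree: the spool's bore lies over the spindle, with the wrist bore centre at crop (180,444) on the mark and scene crop (598,204) against mark (601,202). I lower in stages and check the force.

Request:
step_arm(
  steps=[
    [[0,0,0.015],[0,0,0],0.05],
    [[0,0,0.03],[0,0,0],0.05],
    [[0,0,0.04],[0,0,0],0.05],
    [[0,0,0.05],[0,0,0],0.05],
    [[0,0,0.058],[0,0,0],0.05],
    [[0,0,0.066],[0,0,0],0.05],
    [[0,0,0.072],[0,0,0],0.05],
    [[0,0,0.072],[0,0,0],0.05],
  ],
)

```text
clock: 13.88
eef_pos: [0.5176, 0.0206, 0.1586]
tool_rot: [-0.0, 0.716, 0.698, -0.0]
contact_force: [0.7, 0.1, -0.6]
width: 0.0632
grip_force: 30.0
```

Request:
step_arm(
  steps=[
    [[0,0,0.01],[0,0,0],0.05],
    [[0,0,0.02],[0,0,0],0.05],
    [[0,0,0.03],[0,0,0],0.05],
    [[0,0,0.036],[0,0,0],0.05],
    [[0,0,0.04],[0,0,0],0.05],
    [[0,0,0.04],[0,0,0],0.05],
  ],
)

```text
clock: 14.62
eef_pos: [0.5176, 0.0206, 0.1187]
tool_rot: [-0.0, 0.716, 0.698, -0.0]
contact_force: [-0.0, -0.3, -1.4]
width: 0.0636
grip_force: 30.0
```

Nearly seated. I release here, then rise.

Request:
step_arm(
  steps=[
    [[0,0,0],[0,0,0],0.095],
    [[0,0,0],[0,0,0],0.095],
    [[0,0,0],[0,0,0],0.095],
    [[0,0,0],[0,0,0],0.095],
    [[0,0,0],[0,0,0],0.095],
    [[0,0,-0.03],[0,0,0],0.095],
    [[0,0,-0.07],[0,0,0],0.095],
    [[0,0,-0.12],[0,0,0],0.095],
    [[0,0,-0.17],[0,0,0],0.095],
    [[0,0,-0.17],[0,0,0],0.095],
  ],
)

```text
clock: 15.88
eef_pos: [0.5186, 0.0206, 0.2923]
tool_rot: [0.003, 0.716, 0.698, 0.002]
contact_force: [0.3, -0.3, -1.4]
width: 0.0949
grip_force: 0.0
```

```bash
python3 - <<'E'
from fit import *
im=imaging.read_camera('scene'); S=cam('scene'); s=manip.observe(); print(s['eef_pos'],s['contact_force'])
P=[[.518,.0206,.128],[.518,.0206,.114],[.518,.0206,.066]]
for p in proj(S,P): cv2.circle(im,tuple(int(round(a)) for a in p),2,(255,0,255),1); print(p)
cv2.imwrite('pics/c7.png',cv2.resize(im[160:340,180:400],None,fx=3,fy=3,interpolation=2))
E
```

```text
[0.51783336 0.02061749 0.29003997] [ 0.38471597 -1.17936555  0.15339975]
[275.02336965 253.6734067 ]
[275.27565129 259.0746092 ]
[276.10990229 276.9354353 ]
```

View pics/c7.png

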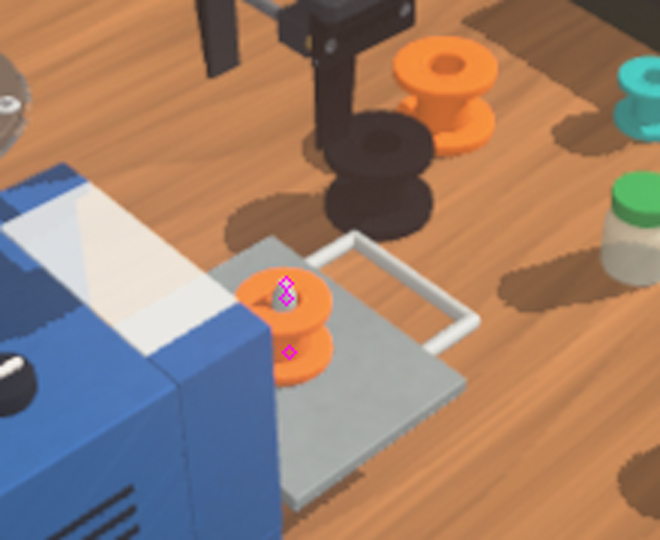

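The scene shows the spool fully down on the spindle: the mark for its seated top, crop (286,298), sits in the bore, and the door is level. I turn back and pinch the bar again.

Request:
step_arm(
  steps=[
    [[0.02,0,0],[0,0,10],0.045],
    [[0.05,0,0],[0,0,20],0.045],
    [[0.08,0,0],[0,0,30],0.045],
    [[0.115,0,0],[0,0,40],0.045],
    [[0.115,0,0],[0,0,50],0.045],
    [[0.115,0,0],[0,0,60],0.045],
    [[0.115,0,0.02],[0,0,70],0.045],
    [[0.115,0,0.04],[0,0,80],0.045],
    [[0.115,0,0.06],[0,0,90],0.045],
    [[0.115,0,0.09],[0,0,90],0.045],
    [[0.115,0,0.1],[0,0,90],0.045],
    [[0.115,0,0.1],[0,0,90],0.045],
  ],
)

```text
clock: 17.42
eef_pos: [0.5202, 0.1355, 0.1881]
tool_rot: [0.0, 1.0, -0.012, -0.001]
contact_force: [0.2, -0.1, 0.7]
width: 0.0449
grip_force: 0.0
```

Request:
step_arm(
  steps=[
    [[0,0,0.04],[0,0,0],0.045],
    [[0,0,0.08],[0,0,0],0.045],
    [[0,0,0.11],[0,0,0],0.045],
    [[0,0,0.12],[0,0,0],0.045],
    [[0,0,0.12],[0,0,0],0.045],
    [[0,0,0.12],[0,0,0],0.0],
    [[0,0,0.12],[0,0,0],0.0],
    [[0,0,0.12],[0,0,0],0.0],
    [[0,0,0.12],[0,0,0],0.0],
    [[0,0,0.12],[0,0,0],0.0],
    [[0,0,0.12],[0,0,0],0.0],
  ],
)

```text
clock: 18.8
eef_pos: [0.5206, 0.1353, 0.0692]
tool_rot: [0.0, 1.0, -0.012, 0.0]
contact_force: [-0.6, -5.0, 6.3]
width: 0.011
grip_force: 30.0
```

Request:
step_arm(
  steps=[
    [[0,0.0005,-0.0138],[0,0,0],0.0],
    [[0,0.0019,-0.0274],[0,0,0],0.0],
    [[0,0.0043,-0.0408],[0,0,0],0.0],
    [[0,0.0076,-0.054],[0,0,0],0.0],
    [[0,0.0119,-0.067],[0,0,0],0.0],
    [[0,0.017,-0.0797],[0,0,0],0.0],
    [[0,0.023,-0.0919],[0,0,0],0.0],
    [[0,0.0299,-0.1037],[0,0,0],0.0],
    [[0,0.0375,-0.115],[0,0,0],0.0],
    [[0,0.046,-0.1257],[0,0,0],0.0],
    [[0,0.0551,-0.1359],[0,0,0],0.0],
    [[0,0.065,-0.1453],[0,0,0],0.0],
  ],
)

```text
clock: 20.3
eef_pos: [0.5193, 0.0726, 0.2167]
tool_rot: [-0.002, 1.0, -0.013, 0.002]
contact_force: [1.2, 19.6, 11.8]
width: 0.011
grip_force: 30.0
```

Request:
step_arm(
  steps=[
    [[0,0.0087,-0.0111],[0,0,0],0.0],
    [[0,0.0198,-0.0192],[0,0,0],0.0],
    [[0,0.0317,-0.0265],[0,0,0],0.0],
    [[0,0.0439,-0.033],[0,0,0],0.0],
    [[0,0.0566,-0.0386],[0,0,0],0.0],
    [[0,0.0697,-0.0433],[0,0,0],0.0],
    [[0,0.083,-0.047],[0,0,0],0.0],
    [[0,0.0965,-0.0499],[0,0,0],0.0],
  ],
)

```text
clock: 21.3
eef_pos: [0.5168, -0.0255, 0.2662]
tool_rot: [-0.001, 1.0, -0.012, 0.002]
contact_force: [3.7, 7.1, 8.4]
width: 0.011
grip_force: 30.0
```

Request:
step_arm(
  steps=[
    [[0,0.012,-0.0015],[0,0,0],0.0],
    [[0,0.022,-0.002],[0,0,0],0.0],
    [[0,0.03,-0.002],[0,0,0],0.0],
    [[0,0.034,-0.002],[0,0,0],0.0],
    [[0,0.037,-0.002],[0,0,0],0.0],
    [[0,0.039,-0.002],[0,0,0],0.0],
    [[0,0.039,-0.002],[0,0,0],0.0],
  ],
)

```text
clock: 22.18
eef_pos: [0.5159, -0.0603, 0.2682]
tool_rot: [-0.004, 1.0, -0.013, 0.002]
contact_force: [4.6, 34.4, 11.2]
width: 0.011
grip_force: 30.0
```

Request:
step_arm(
  steps=[
    [[0,-0.002,0.001],[0,0,0],0.0],
    [[0,-0.002,0.001],[0,0,0],0.06],
    [[0,-0.002,0.001],[0,0,0],0.06],
    [[0,-0.002,0.001],[0,0,0],0.06],
    [[0,-0.002,0.001],[0,0,0],0.06],
    [[0,-0.002,-0.03],[0,0,0],0.06],
    [[0,-0.002,-0.08],[0,0,0],0.06],
    [[0,-0.002,-0.13],[0,0,0],0.06],
    [[0,-0.06,-0.15],[0,0,0],0.06],
    [[0,-0.12,-0.15],[0,0,0],0.06],
    [[0,-0.15,-0.15],[0,0,0],0.06],
    [[0,-0.15,-0.15],[0,0,0],0.06],
  ],
)

```text
clock: 23.68
eef_pos: [0.519, 0.0865, 0.4159]
tool_rot: [0.0, 1.0, -0.011, -0.0]
contact_force: [0.1, 0.3, 0.4]
width: 0.06
grip_force: 0.0
```

```bash
python3 - <<'E'
from fit import *
im=imaging.read_camera('scene'); w=imaging.read_camera('wrist'); s=manip.observe(); S=cam('scene'); print(s['clock'],s['eef_pos'],s['contact_force'])
v=(.5151,-.0594,-1.5955,0)
for c in ((.195,.06,0),(.195,-.06,0),(.15,.1,-.006)):
    p=proj(S,world(v,'d',c))[0]; cv2.circle(im,tuple(int(round(a)) for a in p),2,(255,0,255),1)
a=cv2.resize(im[180:340,190:390],None,fx=2,fy=2,interpolation=2); b=cv2.resize(w,(400,250))
o=np.zeros((320,800,3),np.uint8); o[:,:400]=a; o[:250,400:]=b; cv2.imwrite('pics/c8.png',o)
E
```

```text
23.775 [0.5192079  0.08467007 0.41590705] [ 0.35631423  0.00119275 -0.42278028]
```

View pics/c8.png

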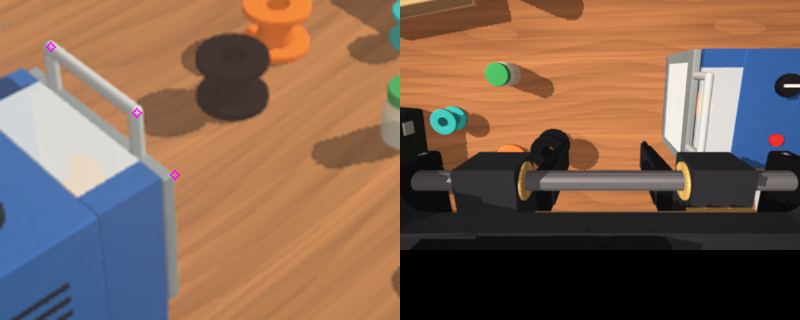

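The scene shows the door shut, with the bar ends on the q=0 marks at crop (51,46) and (137,113). The spool shows faintly through the roof window, the jar hasn't moved, and the arm is clear.

```bash
python3 -c "
from cell import manip
print(manip.finish_job())"
```

```text
the job is handed in; nothing more can be done
None
```

I pulled the door level, set the small orange spool all the way down on the spindle and let go, pushed the door fully shut with it inside, left the jar where it stood, and handed the job in at about 24 s; the hand-in returned no verdict.

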